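Square up the resin tin's bung and fit its lock plate

TASK

Screw the tin's square-headed bung down clockwise until you feel the seal bite (turning suddenly becomes much stiffer), then keep turning the same way only as far as the next position where the bung's flat sides are square with the sides of the tin: do not go on to another quarter turn, and do not back it off. Then gently fit the loose lock plate, without forcing it, so that its square hole is over the bung, its slot is over the steel post, and it lies flat on the tin; let go and leave the other things on the table where they are.

Things in the scene. Friction and masses are not known exactly. Their poses are not given: they have to be found in the camera images.
- tin: Grey rectangular resin tin, 200 (its x) by 130 (its y) by 110 mm tall, fixed in a low plywood cradle (30 mm high, 228 by 170 mm outside). Origin under its centre on the table, z up. Its flat top, 110 mm above the origin, carries the bung at x = -50 mm and the lock post at x = +45 mm, both at y = 0. A bead 3 mm high runs around the edge of the top.
- neck (a point): Point on the tin's flat top on the bung's vertical screw axis (tin x = -50 mm, y = 0); axes as the tin's. Right-handed thread: clockwise from above screws down, 4 mm per turn. Turning takes 0.06 N m until the hidden seal bites, 0.2 to 3.7 rad clockwise from the start (differs every time, cannot be seen), and about 0.45 N m from there on, with no hard stop.
- post (a point): Point on the tin's flat top at the foot of the fixed upright steel lock post, 10 mm in diameter and 14 mm tall (tin x = +45 mm, y = 0).
- bung_top (a point): Centre of the top face of the white square bung head, 40 by 40 mm across its flats (top 3 mm stepped in to 36 mm), 30 mm tall, underside at first about 3.5 mm above the tin's top. x and y axes are normal to the flats and turn with it; all four sides look alike. It is already on its thread and stays where it is left.
- plate: Loose flat steel lock plate, 150 by 70 by 5 mm, 0.2 kg, lying on the table the right way up. Origin on its underside at the centre of its 44 by 44 mm square hole; its x axis points along the plate to the slot; the plate runs from x = -35 to +115 mm.
- plate_tab (a point): Middle of the top edge of the plate's upright grip tab, at plate x = +55 mm, y = 0, 37 mm above the plate's underside. The tab is 26 mm long (plate x), 10 mm thick (plate y) and rises 32 mm above the plate. Pinch it across its thickness.
- plate_slot (a point): Centre of the plate's slot on its underside, at plate x = +95 mm; the slot is 20 mm (x) by 15 mm (y).
- cup: White paper mixing cup, rim 72 mm across, 85 mm tall; origin under its base. Bystander.
- tape: Brown roll of tape lying flat, 110 mm across, 45 mm high; origin under its centre. Bystander.
- tub: White filler tub with lid, 100 mm across, 120 mm tall; origin under its base. Bystander.
- tub2: Smaller white filler tub with lid, 90 mm across, 100 mm tall; origin under its base. Bystander.
- scraper: Spatula lying flat; origin under its middle. Bystander.
There are look-alikes about, which are no part of the job. Leave any green look-alike of the plate alone.

How it is judged:
On the way:
1. the bung is screwed down past the bite of the seal, to the next position square with the tin (distance of seal_lug from where it was at the start of the episode between 0.0002 and 0.029 m and distance between seal_lug and bung_lug below 0.0085 m and (angle between the x axis of bung_top and the x axis of tin, either way round below 0.09 rad or angle between the x axis of bung_top and the y axis of tin, either way round below 0.09 rad)), for 0.3 s.
At the end, for the whole second after the job is handed in: Bung turned 0.01 to 1.87 rad past the bite, not backed off by over 0.1 rad, flats within 0.09 rad of square with the tin; lock plate at rest flat on the tin (within 3 mm, tilt under 0.04 rad), its square hole within 5 mm of the bung axis and its slot within 8 mm of the post (all of step 1 and horizontal distance between plate and neck below 0.005 m and z of plate in the frame of neck below 0.003 m and horizontal distance between plate_slot and post below 0.008 m and angle between plate's own z axis and vertical below 0.04 rad and linear speed of plate below 0.01 m/s); the robot touches nothing.
It fails at once if the bung is over-tightened: turned more than about 2 rad past the bite (distance of seal_lug from where it was at the start of the episode above 0.0303 m).
It fails at once if the lock plate is forced: it bears on the tin or bung with more than 25 N (contact force between plate and tin above 25 N).
It fails at once if a bystander (cup, tape, tubs, scraper) is moved more than 40 mm (distance of any of cup, tape, tub, tub2, scraper from where it was at the start of the episode above 0.04 m).
It also fails if it takes over 72 s, if anything falls off the work surface, if the arm or the gripper's body presses on something with over 40 N, if the wrist force passes 120 N, or if a joint passes its speed limit or range.

ROBOT

A 6-joint arm with a two-finger parallel gripper is mounted at the origin on the work surface. World frame = base frame: x ahead of the robot, y to its left, z up, the work surface at z = 0. Lengths are in m, angles in rad, forces in N, time in s.
With the tool pointing down it reaches from about 0.325 to 0.85 m from the base axis. Payload 4.4 kg.
Tool frame: the origin (TCP) lies midway between the tips of the shut fingers; the grasp point (between the pads) lies 19 mm behind it; y points along the fingers, x is the direction in which the jaws open and shut, and the axes are right-handed (so a half turn about y gives the same grasp; the last joint's range is limited). The gripper opens to 94 mm and grips with 3 to 60 N. Pads are 16 mm wide; open, the fingers measure 119 mm over their backs; the gripper's body (75 mm by 177 mm) begins 78 mm behind the grasp point.
Start: joints at [-1.363, 0.207, 1.542, -0, 1.393, -0.15], TCP at [0.201, -0.539, 0.205] pointing down, gripper open.
Joint ranges: [-2.73, 2.73], [-0.86, 2.22], [0.23, 2.46], [-1.11, 4.25], [0.08, 2.63], [-2.82, 2.82]. Speed limits (rad/s): [2.79, 2.79, 3.14, 3.14, 3.14, 3.14].

INTERFACE

Orientations are given as a rotation vector (axis times angle).
In Python, from station import r gives the robot as it stands. The module is installed in compiled form; this text tells all that it offers.
- The arm moves only by the tool drive_tool, never from a script. Its argument "steps" is text: rows parted by semicolons, each of 7 numbers parted by spaces: the shift along the tool's x, y, z in m, then the turn, a rotation vector about the tool's x, y, z in degrees, then the finger opening in m, from 0 to 0.094. A call has 1 to 10 rows; each row is the pose to reach, as a shift and turn from the pose commanded when the call began, along the tool's axes at that moment; what a row does not reach only later rows make up. A row lasts 1/12 s, in which the tool goes at most 41.7 mm and 7.16 degrees, less where a joint would pass 70% of its speed; a pose out of reach is approached as far as the arm can. A call with a gripper value outside its range is refused whole. The fingers move at their own pace and stop on an object; the grip force is fixed at half the most. Time passes only in rows, so rows that repeat a pose let the fingers close. It gives the time, the measured TCP pose, the force and the opening at its end, in the units of the state.
- r.get_state(): the state, without advancing time (a new reading comes with each control period).
- r.capture(name): name is "scene" or "side" or "wrist"; returns a dict with "color" (384x512x3 uint8, blue, green, red), "camera_matrix" (3x3 intrinsics, pixels), "R" (3x3) and "t" (3): a world point X has camera coordinates R X + t. Camera axes: x right, y down, z forward; pixel columns grow to the right and rows downward; lengths in m; the calibration is good to about 2 mm. A picture is of the moment at which its call begins. There is no depth.
- r.sign_off(): hands the job in, once; it reports no verdict.
The state is a dict: "time_s": time; "q": joint angles; "qd": joint speeds; "effort": joint torques, N m; "tcp_pos": TCP position; "orientation": TCP orientation; "wrist_force": force on the tool from outside, world axes, zero at the start; "moment": the same for the moment, N m; "opening": finger opening in m.
Only numpy, scipy, OpenCV 4.12 (cv2) and the standard library are available. Lean on these libraries where they do the work, as an engineer would, in place of code of your own. Each camera call takes 0.05 s, during which the arm holds its last target. There are 200 camera calls.

## Working session

There is one attempt and no reset: what is moved stays moved. The work goes in short steps, Python scripts to look and compute and a tool call to move; the robot and the scene stay as the last step left them, time stands still between calls to the robot, and variables do not carry over. Pictures are saved under pics/ and viewed, about 8 in all and at most 12, crops included, and the job is handed in when it is done.

Besides the shell and the picture viewer there is one more tool, called after "Request:" as name(argument=value, ...), one argument or row to a line, values as JSON. drive_tool: Moves the arm, as the interface text tells. Its arguments: {"type":"object","properties":{"steps":{"type":"string"}},"required":["steps"]}

```bash
mkdir -p pics
cat > h.py <<'E'
import numpy as np,cv2,json
from station import r
from scipy.spatial.transform import Rotation as Ro
def snap(n,name):
    c=r.capture(n); cv2.imwrite(f'pics/{name}.png',c['color']); np.savez(f'pics/{name}.npz',**c); return c
def ray(c,uv,z):
    d=c['R'].T@np.linalg.inv(c['camera_matrix'])@[uv[0],uv[1],1]; o=-c['R'].T@c['t']
    return o+d*(z-o[2])/d[2]
def proj(c,X):
    p=c['camera_matrix']@(c['R']@np.array(X)+c['t']); return p[:2]/p[2]
def st():
    s=r.get_state(); R=Ro.from_rotvec(s['orientation']).as_matrix(); return s,R
E
python3 - <<'E'
from h import *
a=snap('scene','s0');b=snap('side','d0')
cv2.imwrite('pics/both.png',np.hstack([cv2.resize(a['color'],(400,300)),cv2.resize(b['color'],(400,300))]))
for c in(a,b):print(-c['R'].T@c['t'])
s,R=st();print(s['time_s'],s['tcp_pos'],R.round(3).tolist(),s['opening'],s['wrist_force'],s['moment'])
E
```

```text
[ 1.31012658 -0.34558329  1.44694255]
[0.48174042 0.87795308 0.86679248]
0.1 [ 0.20119275 -0.53787812  0.20441176] [[0.35, -0.0, 0.937], [-0.937, 0.002, 0.35], [-0.002, -1.0, 0.0]] 0.0939156420110393 [ 0.47895209 -0.18908637  0.35277554] [ 0.04754549  0.00904726 -0.0161536 ]
```

View pics/s0.png

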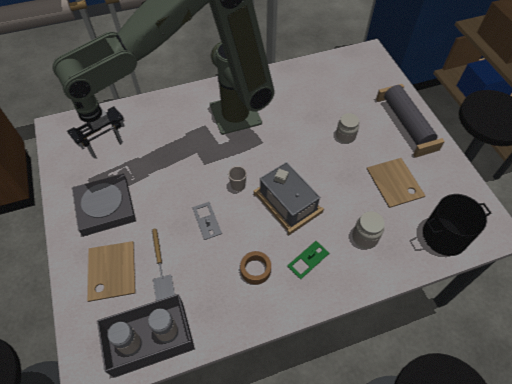

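View pics/d0.png

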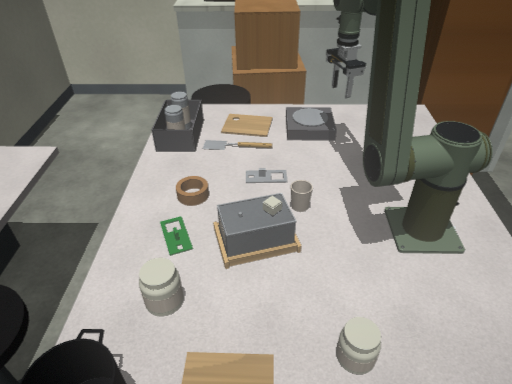

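The scene shows the grey lock plate at (207,220) and a green look-alike at (309,259), which I'll leave alone. The tin is at (290,195) with the white bung at (281,176). The cup is at (237,179), the tape at (255,267), and the tubs at (348,127) and (369,229). The grey plate is my choice; next is one close crop to check it.

Run:
```python
import cv2,numpy as np
a=cv2.imread('pics/s0.png')[150:250,185:335]; b=cv2.imread('pics/d0.png')[160:270,205:325]
cv2.imwrite('pics/c1.png',np.hstack([cv2.resize(a,(450,300),interpolation=2),cv2.resize(b,(327,300),interpolation=2)]))
```

```text
(no output)
```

View pics/c1.png

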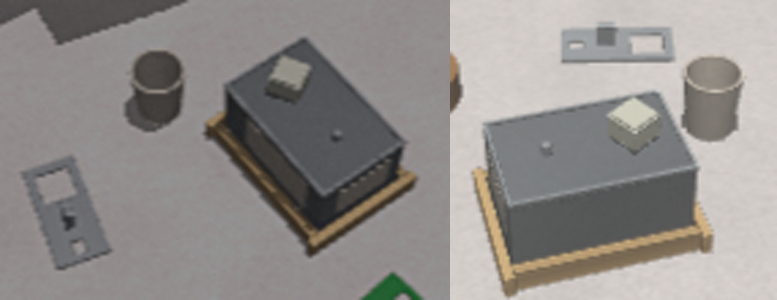

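Run:
```python
from h import *
a=dict(np.load('pics/s0.npz'));b=dict(np.load('pics/d0.npz'))
A=lambda u,v:(185+u/3-.5+.17,150+v/3-.33)
B=lambda u,v:(205+(u-450)/2.727-.33,160+v/2.727-.33)
for n,z,p,q in [('c1',.113,(225,85),(695,167)),('c2',.113,(306,39),(515,203)),('c3',.113,(404,145),(485,123)),('c4',.113,(321,194),(657,93)),('post',.124,(337,133),(546,145)),('bung',.1435,(290,70),(633,115)),('hole',.005,(54,185),(648,43)),('slot',.005,(78,245),(577,44)),('tab',.037,(67,208),(606,26))]:
    print(n,ray(a,A(*p),z)[:2].round(4),ray(b,B(*q),z)[:2].round(4))
```

```text
c1 [ 0.4378 -0.0358] [0.4038 0.0847]
c2 [0.4041 0.0856] [0.5836 0.1391]
c3 [0.5924 0.1404] [0.6256 0.02  ]
c4 [0.6232 0.02  ] [ 0.44   -0.0333]
post [0.5559 0.0665] [0.5569 0.0659]
bung [0.4626 0.04  ] [0.4673 0.0398]
hole [ 0.4428 -0.2693] [ 0.4438 -0.2689]
slot [ 0.5364 -0.2639] [ 0.5391 -0.2654]
tab [ 0.4993 -0.2645] [ 0.5001 -0.2629]
```

```bash
cat >> h.py <<'E'
def to(p,yaw,dz=0):
    """tool-axes shift (m) and turn (deg) to a tool-down pose at p with tool x at yaw (deg)"""
    s,R=st(); y=np.radians(yaw); x=[np.cos(y),np.sin(y),0]; yy=[0,0,-1.]
    T=np.array([x,yy,np.cross(x,yy)]).T
    print('shift',(R.T@(np.array(p)-s['tcp_pos'])).round(4),'turn',np.degrees(Ro.from_matrix(R.T@T).as_rotvec()).round(2),'yaw',np.degrees(np.arctan2(R[1,0],R[0,0])).round(2))
E
python3 -c "
from h import *
to([.466,.039,.30],0);to([.466,.039,.30],80)"
```

```text
shift [-0.4478 -0.0946  0.4501] turn [ -0.08 -69.5   -0.09] yaw -69.5
shift [-0.4478 -0.0946  0.4501] turn [-1.600e-01 -1.495e+02 -2.000e-02] yaw -69.5
```

Request:
drive_tool(
  steps="-0.448 -0.095 0.45 0 -69.5 0 0.07;-0.448 -0.095 0.45 0 -69.5 0 0.07;-0.448 -0.095 0.45 0 -69.5 0 0.07;-0.448 -0.095 0.45 0 -69.5 0 0.07;-0.448 -0.095 0.45 0 -69.5 0 0.07;-0.448 -0.095 0.45 0 -69.5 0 0.07;-0.448 -0.095 0.45 0 -69.5 0 0.07;-0.448 -0.095 0.45 0 -69.5 0 0.07;-0.448 -0.095 0.45 0 -69.5 0 0.07;-0.448 -0.095 0.45 0 -69.5 0 0.07",
)

```text
time_s: 0.93
tcp_pos: [0.3731, -0.1619, 0.2672]
orientation: [-1.571, -0.004, 0.004]
wrist_force: [0.8, 0.7, 0.0]
opening: 0.0698
```

```bash
python3 -c "
from h import *
to([.466,.039,.30],0);print(st()[0]['tcp_pos'])"
```

```text
shift [ 0.0939 -0.0328  0.2005] turn [-0.    0.29  0.  ] yaw 0.29
[ 0.37311228 -0.16192875  0.26715755]
```

Request:
drive_tool(
  steps="0.094 -0.033 0.2 0 0 0 0.07;0.094 -0.033 0.2 0 0 0 0.07;0.094 -0.033 0.2 0 0 0 0.07;0.094 -0.033 0.2 0 0 0 0.07;0.094 -0.033 0.2 0 0 0 0.07;0.094 -0.033 0.2 0 0 0 0.07;0.094 -0.033 0.2 0 0 0 0.07;0.094 -0.033 0.2 0 0 0 0.07",
)

```text
time_s: 1.6
tcp_pos: [0.4668, 0.0366, 0.2996]
orientation: [-1.571, -0.001, 0.003]
wrist_force: [0.1, -1.0, -0.5]
opening: 0.0698
```

```bash
python3 -c "
from h import *
s,R=st();print(s['tcp_pos'],s['q'])
c=snap('wrist','w1');print(-c['R'].T@c['t'],proj(c,[.466,.039,.1435]),proj(c,[.557,.0655,.124]))"
```

```text
[0.46679125 0.03658931 0.2995764 ] [-1.06476249e-01 -8.54041134e-02  1.65726257e+00 -6.13115925e-04
  1.57098905e+00 -1.08853500e-01]
[0.46739227 0.1141738  0.47772605] [250.17739143 180.89901883] [320.70189075 157.76964537]
```

View pics/w1.png

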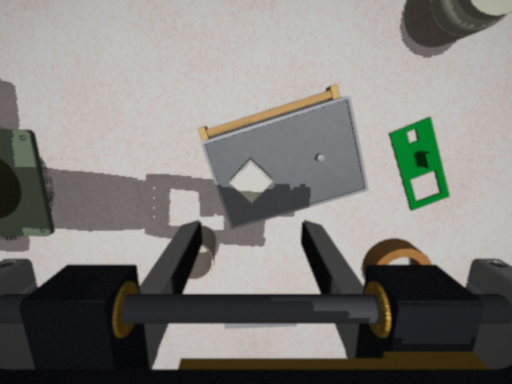

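The wrist view shows the bung at about (251,180), turned about 45° in the image with its lower part in shadow. The post is at (320,157). The tin top's corners are near (205,141), (348,97), (367,188) and (231,228).

Run:
```python
from h import *
c=dict(np.load('pics/w1.npz'));im=c['color'].astype(int)
sub=im[145:215,215:290]; print(sub[35,::5].tolist()); print(sub[::6,36].tolist())
m=((sub[:,:,2]-sub[:,:,0]>3)).astype(np.uint8)*255
m=cv2.morphologyEx(m,cv2.MORPH_OPEN,np.ones((3,3)))
cs=max(cv2.findContours(m,0,2)[0],key=cv2.contourArea)
rc=cv2.minAreaRect(cs);print('rect',rc,cv2.contourArea(cs))
W=np.array([ray(c,(p[0]+215,p[1]+145),.1435)[:2] for p in cs[:,0]])
print('world',cv2.minAreaRect((W*1000).astype(np.float32)))
# tin top edges
g=cv2.cvtColor(c['color'],cv2.COLOR_BGR2GRAY)
v=np.array([ray(c,p,.113)[:2] for p in[(205,141),(348,97),(367,188),(231,228)]]);print(v.round(4).tolist(),v.mean(0),np.degrees(np.arctan2(*(v[1]-v[0])[::-1])),np.degrees(np.arctan2(*(v[2]-v[3])[::-1])))
print('post',ray(c,(320,156.8),.124))
```

```text
[[145, 143, 142], [119, 116, 114], [120, 117, 115], [125, 132, 133], [193, 200, 200], [195, 201, 201], [195, 201, 201], [195, 201, 201], [195, 201, 201], [195, 202, 202], [195, 201, 201], [168, 175, 175], [122, 118, 117], [121, 118, 117], [121, 118, 117]]
[[127, 124, 122], [125, 122, 121], [108, 108, 108], [179, 181, 181], [198, 201, 200], [195, 200, 200], [195, 201, 201], [192, 201, 200], [101, 112, 114], [99, 111, 113], [62, 60, 58], [63, 62, 61]]
rect ((35.750003814697266, 35.249996185302734), (32.52690887451172, 33.23401641845703), 45.0) 866.5
world ((466.527099609375, 39.510765075683594), (42.108482360839844, 41.356178283691406), 46.48078536987305)
[[0.4065, 0.0855], [0.5887, 0.1406], [0.6263, 0.0227], [0.4386, -0.037]] [0.51500946 0.05295152] 16.80606567104658 17.62049289297779
post [0.55600555 0.06674971 0.124     ]
```

Request:
drive_tool(
  steps="0 0.1 0.002 0 -70 0 0.06;0 0.1 0.002 0 -70 0 0.06;0 0.1 0.002 0 -70 0 0.06;0 0.1 0.002 0 -70 0 0.06;0 0.1 0.002 0 -70 0 0.06;0 0.1 0.002 0 -70 0 0.06;0 0.1 0.002 0 -70 0 0.06;0 0.1 0.002 0 -70 0 0.06;0 0.1 0.002 0 -70 0 0.06;0 0.1 0.002 0 -70 0 0.06",
)

```text
time_s: 2.48
tcp_pos: [0.4662, 0.0362, 0.1996]
orientation: [-1.353, -0.949, 0.951]
wrist_force: [0.4, 0.9, 0.3]
opening: 0.06
```

Request:
drive_tool(
  steps="0 0 0 0 -65 0 0.06;0 0 0 0 -65 0 0.06;0 0 0 0 -65 0 0.06;0 0 0 0 -65 0 0.06;0 0 0 0 -65 0 0.06;0 0 0 0 -65 0 0.06;0 0 0 0 -65 0 0.06;0 0 0 0 -65 0 0.06;0 0 0 0 -65 0 0.06;0 0 0 0 -65 0 0.06",
)

```text
time_s: 3.32
tcp_pos: [0.4663, 0.0363, 0.1997]
orientation: [-0.729, -1.759, 1.76]
wrist_force: [0.9, 1.2, 0.4]
opening: 0.0599
```

```bash
python3 -c "
from h import *
print(st()[0]['tcp_pos'],st()[0]['q']);to([.4665,.039,.117],135.5)"
```

```text
[0.46631985 0.03630313 0.19971949] [-1.07333361e-01 -1.98094994e-02  1.80034385e+00 -4.49028105e-04
  1.36193462e+00 -2.46288098e+00]
shift [ 0.0017  0.0827 -0.0021] turn [-0.05 -0.53  0.02] yaw 134.97
```

Request:
drive_tool(
  steps="0.0017 0.04 -0.0021 0 0 0 0.06;0.0017 0.06 -0.0021 0 0 0 0.06;0.0017 0.083 -0.0021 0 0 0 0.06;0.0017 0.083 -0.0021 0 0 0 0.06;0.0017 0.083 -0.0021 0 0 0 0.06",
)

```text
time_s: 3.73
tcp_pos: [0.4658, 0.0399, 0.1161]
orientation: [-0.728, -1.755, 1.758]
wrist_force: [0.2, 0.4, 0.4]
opening: 0.0599
```

Request:
drive_tool(
  steps="0 0 0 0 0 0 0.03;0 0 0 0 0 0 0.03;0 0 0 0 0 0 0.03;0 0 0 0 0 0 0.03;0 0 0 0 0 0 0.03",
)

```text
time_s: 4.15
tcp_pos: [0.4687, 0.0404, 0.1186]
orientation: [-0.733, -1.762, 1.761]
wrist_force: [-0.2, -0.5, 3.6]
opening: 0.0399
```

```bash
python3 -c "
from h import *
s=st()[0];print(s['tcp_pos'],s['wrist_force'],s['moment']);to([.4665,.039,.117],136)"
```

```text
[0.46873289 0.04041458 0.11863234] [-0.23578009 -0.52430952  3.63122313] [ 0.00579374 -0.12571823  0.01831999]
shift [0.0006 0.0016 0.0026] turn [ 0.1  -1.   -0.16] yaw 135.0
```

Request:
drive_tool(
  steps="0 0.0001 0 0 7 0 0.03;0 0.0002 0 0 14 0 0.03;0 0.0002 0 0 21 0 0.03;0 0.0003 0 0 28 0 0.03",
)

```text
time_s: 4.48
tcp_pos: [0.4697, 0.0388, 0.1184]
orientation: [-1.064, -1.422, 1.422]
wrist_force: [2.4, -6.4, 2.9]
opening: 0.0392
```

```bash
cat > m.py <<'E'
from h import *
s=st()[0];print(s['tcp_pos'].round(4),s['wrist_force'].round(1),s['moment'].round(3),'eff',s['effort'].round(2),s['q'].round(3));to([.4665,.039,.117],16.8)
E
python3 m.py
```

```text
[0.4697 0.0388 0.1184] [ 2.4 -6.4  2.9] [-1.082 -0.54   0.089] eff [  2.75 -27.45 -22.78   1.73   1.04  -1.11] [-0.099  0.077  1.882 -0.004  1.177 -1.959]
shift [0.0011 0.0014 0.0031] turn [ 4.30e-01  8.99e+01 -8.00e-02] yaw 106.7
```

Request:
drive_tool(
  steps="0 0.0001 0 0 7 0 0.03;0 0.0002 0 0 14 0 0.03;0 0.0002 0 0 21 0 0.03;0 0.0003 0 0 28 0 0.03;0 0.0004 0 0 35 0 0.03;0 0.0005 0 0 42 0 0.03;0 0.0006 0 0 49 0 0.03",
)

```text
time_s: 5.07
tcp_pos: [0.4694, 0.0356, 0.1178]
orientation: [-1.436, -0.785, 0.788]
wrist_force: [0.5, -15.1, 2.5]
opening: 0.04
```

```bash
python3 m.py
```

```text
[0.4694 0.0356 0.1178] [  0.5 -15.1   2.5] [-2.778 -0.143  0.112] eff [  6.65 -27.04 -22.94   4.46   0.57  -1.09] [-0.101  0.077  1.883 -0.011  1.176 -1.104]
shift [0.0013 0.0008 0.0043] turn [ 0.65 40.95 -0.19] yaw 57.74
```

Request:
drive_tool(
  steps="0 0 0 0 0 0 0.056;0 0 0 0 0 0 0.056;0 0 0 0 0 0 0.056;0 0 0 0 0 0 0.056",
)

```text
time_s: 5.4
tcp_pos: [0.4672, 0.0411, 0.1162]
orientation: [-1.422, -0.789, 0.789]
wrist_force: [0.3, -0.1, 0.1]
opening: 0.0555
```

```bash
python3 m.py;python3 m.py|head -1
```

```text
[0.4672 0.0411 0.1162] [ 0.3 -0.1  0.1] [ 0.029 -0.125  0.063] eff [-1.200e-01 -2.866e+01 -2.528e+01  1.000e-02  7.000e-02 -0.000e+00] [-9.800e-02  7.800e-02  1.886e+00  1.000e-03  1.178e+00 -1.110e+00]
shift [-0.0021 -0.0009 -0.0005] turn [-4.000e-02  4.122e+01  1.000e-02] yaw 58.02
[0.4672 0.0411 0.1162] [ 0.3 -0.1  0.1] [ 0.029 -0.125  0.063] eff [-1.200e-01 -2.866e+01 -2.528e+01  1.000e-02  7.000e-02 -0.000e+00] [-9.800e-02  7.800e-02  1.886e+00  1.000e-03  1.178e+00 -1.110e+00]
```

Request:
drive_tool(
  steps="-0.0035 0 -0.0008 0 0 0 0.056;-0.0035 0 -0.0008 0 0 0 0.03;-0.0035 0 -0.0008 0 0 0 0.03;-0.0035 0 -0.0008 0 0 0 0.03;-0.0035 0 -0.0008 0 0 0 0.03",
)

```text
time_s: 5.82
tcp_pos: [0.466, 0.0373, 0.1162]
orientation: [-1.423, -0.788, 0.789]
wrist_force: [-0.5, -0.2, 0.2]
opening: 0.0394
```

Request:
drive_tool(
  steps="0 0.0001 0 0 7 0 0.03;0 0.0002 0 0 14 0 0.03;0 0.0002 0 0 21 0 0.03;0 0.0003 0 0 28 0 0.03;0 0.0004 0 0 35 0 0.03;0 0.0005 0 0 41 0 0.03",
)

```text
time_s: 6.32
tcp_pos: [0.466, 0.0372, 0.1157]
orientation: [-1.559, -0.228, 0.229]
wrist_force: [-0.8, -1.0, 0.4]
opening: 0.0396
```

```bash
python3 m.py
```

```text
[0.466  0.0372 0.1157] [-0.8 -1.   0.4] [-0.093  0.021  0.073] eff [  0.12 -28.23 -25.27   0.24  -0.17  -0.85] [-0.105  0.076  1.889 -0.     1.177 -0.397]
shift [ 0.001  -0.0013  0.0015] turn [ 0.   -0.11 -0.03] yaw 16.69
```

Request:
drive_tool(
  steps="0 0.0001 0 0 7 0 0.03;0 0.0002 0 0 14 0 0.03;0 0.0002 0 0 21 0 0.03;0 0.0003 0 0 28 0 0.03;0 0.0004 0 0 35 0 0.03;0 0.0005 0 0 42 0 0.03;0 0.0006 0 0 49 0 0.03;0 0.0007 0 0 56 0 0.03;0 0.0007 0 0 63 0 0.03;0 0.0008 0 0 70 0 0.03",
)

```text
time_s: 7.15
tcp_pos: [0.4658, 0.0373, 0.1149]
orientation: [-1.447, 0.727, -0.725]
wrist_force: [-0.8, -0.3, 0.9]
opening: 0.04
```

```bash
python3 m.py
```

```text
[0.4658 0.0373 0.1149] [-0.8 -0.3  0.9] [-0.121  0.185  0.096] eff [  0.05 -28.19 -25.4    0.25  -0.4   -1.13] [-0.105  0.077  1.89  -0.     1.175  0.825]
shift [-0.001  -0.0021  0.0016] turn [ 3.000e-02 -7.012e+01 -5.000e-02] yaw -53.32
```

Request:
drive_tool(
  steps="0 0.0001 0 0 7 0 0.03;0 0.0002 0 0 14 0 0.03;0 0.0002 0 0 20 0 0.03",
)

```text
time_s: 7.4
tcp_pos: [0.4658, 0.0371, 0.1147]
orientation: [-1.335, 0.991, -0.991]
wrist_force: [-0.9, 1.0, 1.9]
opening: 0.0397
```

```bash
python3 m.py
```

```text
[0.4658 0.0371 0.1147] [-0.9  1.   1.9] [-0.449  0.151  0.485] eff [ -0.72 -28.13 -25.44   0.61  -0.37  -0.42] [-1.050e-01  7.700e-02  1.890e+00 -1.000e-03  1.175e+00  1.173e+00]
shift [-0.0016 -0.0023  0.0012] turn [ 9.e-02 -9.e+01 -1.e-02] yaw -73.2
```

Bite found: the torque jumped to about 0.45 N m before tool yaw -73.2°, which is square. I'll release, lift and check the bung angle.

Request:
drive_tool(
  steps="0 0 0 0 0 0 0.06;0 0 0 0 0 0 0.06;0 0 0 0 0 0 0.06;0 0 0 0 0 0 0.06;0 -0.03 0 0 0 0 0.06;0 -0.07 0 0 0 0 0.06;0 -0.11 0 0 0 0 0.06;0 -0.15 0 0 0 0 0.06;0 -0.15 0 0 0 0 0.06;0 -0.15 0 0 0 0 0.06",
)

```text
time_s: 8.23
tcp_pos: [0.4684, 0.0371, 0.2681]
orientation: [-1.331, 0.981, -0.992]
wrist_force: [0.3, -0.1, -0.7]
opening: 0.0598
```

Run:
```python
from h import *
c=snap('wrist','w2');p=proj(c,[.466,.0377,.14]);print(p)
x,y=int(p[0]),int(p[1]);im=c['color']
cv2.imwrite('pics/w2c.png',cv2.resize(im[max(0,y-110):y+130,max(0,x-130):x+150],None,fx=2.4,fy=2.4,interpolation=2))
print(max(0,x-130),max(0,y-110))
```

```text
[249.51857288 191.37049658]
119 81
```

View pics/w2c.png

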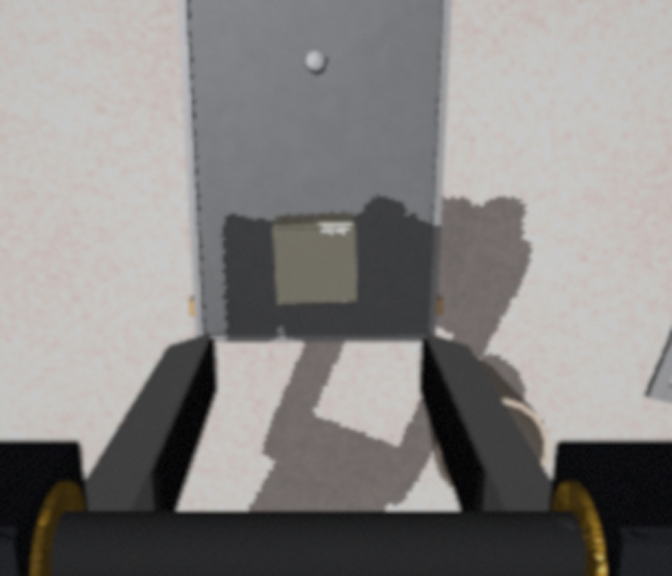

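The bung at about (315,262) in the crop looks square with the tin sides. I'll put numbers on it by ray casting.

Run:
```python
from h import *
c=dict(np.load('pics/w2.npz'));f=lambda p:(119+p[0]/2.4-.3,81+p[1]/2.4-.3)
a=lambda p,q,z:(np.degrees(np.arctan2(*(ray(c,f(q),z)-ray(c,f(p),z))[1::-1])).round(1))
print('tin',a((188,0),(202,325),.113),a((448,0),(438,325),.113))
sub=c['color'].astype(int)[165:215,225:275]
m=((sub[:,:,2]-sub[:,:,0]>5)).astype(np.uint8)*255
m=cv2.morphologyEx(m,cv2.MORPH_OPEN,np.ones((5,5)))
cs=max(cv2.findContours(m,0,2)[0],key=cv2.contourArea)
W=np.array([ray(c,(p[0]+225,p[1]+165),.141)[:2]*1000 for p in cs[:,0]]).astype(np.float32)
print(cv2.minAreaRect(W),'bottom',a((278,304),(357,301.5),.141),'right',a((356,225),(357,300),.141),'left',a((274,225),(277,304),.141))
print('post',ray(c,f((315,61)),.124)); to([.499,-.264,.14],93)
```

```text
tin -163.2 -161.9
((468.8185119628906, 38.369869232177734), (42.756858825683594, 39.868072509765625), 17.93394660949707) bottom -71.1 right -161.3 left -161.8
post [0.55677863 0.06495846 0.124     ]
shift [ 0.2974  0.1256 -0.0576] turn [ 4.0000e-02 -1.6596e+02  1.7000e-01] yaw -72.96
```

```bash
python3 -c "
from h import *
to([.4995,-.264,.22],-86.8);c=dict(np.load('pics/s0.npz'));print('cup',ray(c,(237,183),.04))"
```

```text
shift [ 0.2976  0.0456 -0.057 ] turn [-0.12 13.84  0.03] yaw -72.96
cup [ 0.38355559 -0.11059962  0.04      ]
```

Request:
drive_tool(
  steps="0.298 0.046 -0.057 0 13.8 0 0.06;0.298 0.046 -0.057 0 13.8 0 0.06;0.298 0.046 -0.057 0 13.8 0 0.06;0.298 0.046 -0.057 0 13.8 0 0.06;0.298 0.046 -0.057 0 13.8 0 0.06;0.298 0.046 -0.057 0 13.8 0 0.06;0.298 0.046 -0.057 0 13.8 0 0.06;0.298 0.046 -0.057 0 13.8 0 0.06;0.298 0.046 -0.057 0 13.8 0 0.06;0.298 0.046 -0.057 0 13.8 0 0.06",
)

```text
time_s: 9.12
tcp_pos: [0.4975, -0.2637, 0.2161]
orientation: [-1.234, 1.174, -1.164]
wrist_force: [-0.1, -0.0, -0.3]
opening: 0.0603
```

Run:
```python
from h import *
to([.4995,-.264,.22],-86.8)
c=snap('wrist','w3');print(proj(c,[.4995,-.264,.037]))
```

```text
shift [ 0.0004 -0.0039  0.002 ] turn [ 0.21 -0.08 -0.23] yaw -86.88
[251.92518498 177.51749408]
```

View pics/w3.png

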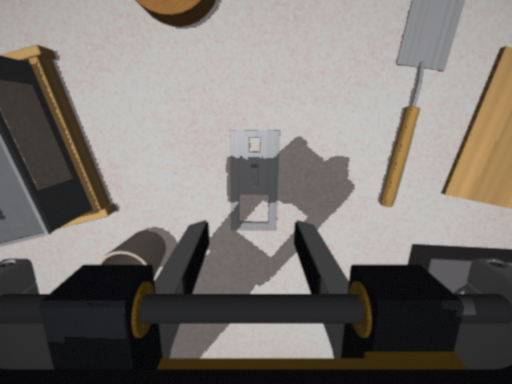

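The plate is centred below: slot at (255,144), hole at about (254,208), side edges at columns ~231 and ~279, tab at about (255,177).

Run:
```python
from h import *
c=dict(np.load('pics/w3.npz'));g=cv2.cvtColor(c['color'],cv2.COLOR_BGR2GRAY).astype(int)
P=lambda u,v,z=.005:ray(c,(u,v),z)[:2].round(4)
print('slot',P(255,144),'hole',P(254.3,208))
L=P(231,132),P(234,226);Rr=P(280,132),P(276.5,228)
for a,b in(L,Rr):print(a,b,np.degrees(np.arctan2(*(a-b)[::-1])))
cv2.imwrite('pics/w3c.png',cv2.resize(cv2.convertScaleAbs(c['color'][120:240,200:310],alpha=1.6,beta=20),None,fx=5,fy=5,interpolation=2))
```

```text
slot [ 0.5408 -0.266 ] hole [ 0.4464 -0.2705]
[ 0.5554 -0.2318] [ 0.4158 -0.2413] 3.893065875562832
[ 0.5592 -0.2996] [ 0.4162 -0.3062] 2.642545294064744
```

View pics/w3c.png

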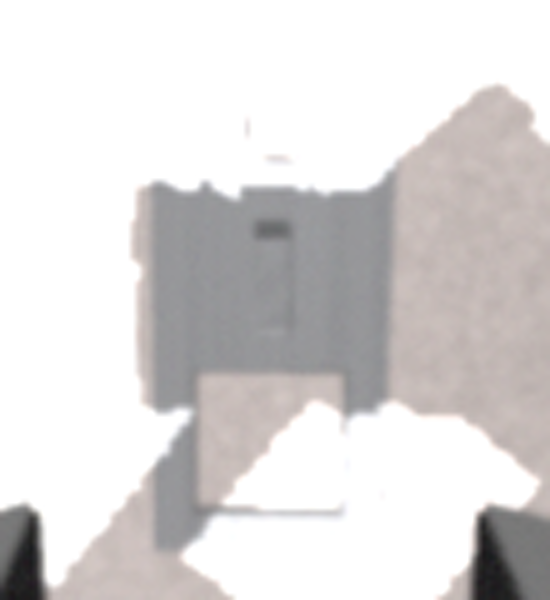

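Run:
```python
from h import *
c=dict(np.load('pics/w3.npz'));print(ray(c,(255,177),.037))
for i in range(3):
  r.capture('wrist');print(st()[0]['tcp_pos'].round(4))
to([.4998,-.2668,.012],-87)
```

```text
[ 0.50042928 -0.26804534  0.037     ]
[ 0.4983 -0.2625  0.2177]
[ 0.4986 -0.2624  0.2182]
[ 0.4988 -0.2625  0.2187]
shift [0.0044 0.2067 0.0007] turn [ 0.01  0.33 -0.03] yaw -86.67
```

Request:
drive_tool(
  steps="0.0045 0.04 0.001 0 0 0 0.05;0.0045 0.08 0.001 0 0 0 0.05;0.0045 0.12 0.001 0 0 0 0.05;0.0045 0.16 0.001 0 0 0 0.05;0.0045 0.16 0.001 0 0 0 0.05;0.0045 0.16 0.001 0 0 0 0.05;0.0045 0.16 0.001 0 0 0 0.05",
)

```text
time_s: 9.9
tcp_pos: [0.5018, -0.2691, 0.0612]
orientation: [-1.235, 1.164, -1.17]
wrist_force: [-0.3, 0.0, 0.6]
opening: 0.0503
```

```bash
python3 -c "
from h import *
for i in range(3):
  r.capture('wrist');print(st()[0]['tcp_pos'].round(4))
to([.4998,-.2668,.012],-87)"
```

```text
[ 0.5026 -0.2699  0.0623]
[ 0.5028 -0.2703  0.0626]
[ 0.5027 -0.2703  0.0625]
shift [-0.0039  0.0505 -0.0029] turn [-0.31  0.23  0.26] yaw -86.77
```

Request:
drive_tool(
  steps="-0.002 0.03 -0.001 0 0 0 0.05;-0.002 0.048 -0.001 0 0 0 0.05;-0.002 0.048 -0.001 0 0 0 0.05",
)

```text
time_s: 10.3
tcp_pos: [0.4975, -0.2657, 0.0094]
orientation: [-1.236, 1.171, -1.165]
wrist_force: [-1.2, 0.5, -0.3]
opening: 0.0502
```

Request:
drive_tool(
  steps="0 0 0 0 0 0 0;0 0 0 0 0 0 0;0 0 0 0 0 0 0;0 0 0 0 0 0 0;0 0 0 0 0 0 0;0 0 0 0 0 0 0",
)

```text
time_s: 10.8
tcp_pos: [0.4994, -0.2672, 0.0115]
orientation: [-1.235, 1.167, -1.169]
wrist_force: [0.4, 0.2, 0.1]
opening: 0.0132
```

```bash
python3 m.py
```

```text
[ 0.4994 -0.2672  0.0115] [0.4 0.2 0.1] [-0.041  0.049 -0.02 ] eff [ -0.   -40.08 -22.33   0.05  -0.06   0.  ] [-0.644  0.42   1.709 -0.     1.01   0.871]
shift [-0.3075 -0.1058 -0.0157] turn [ 0.000e+00 -1.036e+02  9.000e-02] yaw -86.8
```

Request:
drive_tool(
  steps="0 0 0 0 0 0 0;0 0 0 0 0 0 0;0 -0.02 0 0 0 0 0;0 -0.05 0 0 0 0 0;0 -0.08 0 0 0 0 0;0 -0.12 0 0 0 0 0;0 -0.16 0 0 0 0 0;0 -0.19 0 0 0 0 0;0 -0.19 0 0 0 0 0",
)

```text
time_s: 11.55
tcp_pos: [0.5029, -0.2697, 0.2086]
orientation: [-1.233, 1.155, -1.18]
wrist_force: [1.4, -0.7, -0.5]
opening: 0.0101
```

Run:
```python
from h import *
t=np.radians(17.2);ax=np.array([.466,.0377]);p=ax+.055*np.array([np.cos(t),np.sin(t)]);print(p)
to([*p,.21],-72.8)
```

```text
[0.51854031 0.05396394]
shift [-0.3223 -0.004   0.0338] turn [ -0.57 -13.99   0.61] yaw -86.79
```

Request:
drive_tool(
  steps="-0.32 0 0.036 0 -14 0 0;-0.32 0 0.036 0 -14 0 0;-0.32 0 0.036 0 -14 0 0;-0.32 0 0.036 0 -14 0 0;-0.32 0 0.036 0 -14 0 0;-0.32 0 0.036 0 -14 0 0;-0.32 0 0.036 0 -14 0 0;-0.32 0 0.036 0 -14 0 0;-0.32 0 0.036 0 -14 0 0;-0.32 0 0.036 0 -14 0 0",
)

```text
time_s: 12.38
tcp_pos: [0.5156, 0.0562, 0.1987]
orientation: [-1.34, 0.985, -0.981]
wrist_force: [0.5, -0.9, -3.0]
opening: 0.0101
```

Run:
```python
from h import *
for i in range(3):
  c=r.capture('side');print(st()[0]['tcp_pos'].round(4))
to([.5185,.054,.21],-72.8)
a=snap('side','d2');b=snap('wrist','w4')
x,y=proj(a,[.5185,.054,.16]).astype(int)
A=cv2.resize(a['color'][y-60:y+60,x-65:x+65],(390,360),interpolation=2)
B=cv2.resize(b['color'][30:270,126:386],(390,360),interpolation=2)
cv2.imwrite('pics/c4.png',np.hstack([A,B]));print(x-65,y-60)
```

```text
[0.5159 0.0549 0.1989]
[0.5162 0.0541 0.1992]
[0.5164 0.0536 0.1996]
shift [ 0.0002 -0.0104  0.0021] turn [ 0.11 -0.06 -0.  ] yaw -72.86
188 140
```

View pics/c4.png

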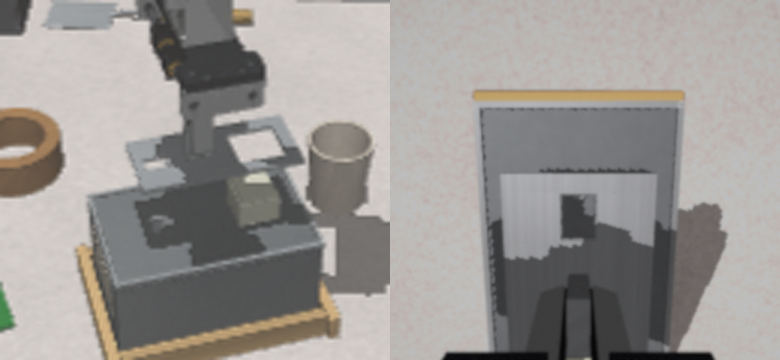

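Run:
```python
from h import *
c=dict(np.load('pics/w4.npz'));f=lambda p:(126+(p[0]-390)/1.5-.2,30+p[1]/1.5-.2)
P=lambda p,z=.192:ray(c,f(p),z)[:2]
print('slot',P((579,217)),'endL',P((501,175)),'endR',P((657,173)),'width',np.linalg.norm(P((501,175))-P((657,173))))
v=P((657,173))-P((501,175));print('plate yaw',np.degrees(np.arctan2(v[1],v[0]))+90)
u=np.array([np.cos(np.radians(17.2)),np.sin(np.radians(17.2))]);m=(P((501,175))+P((657,173)))/2
print('hole from end',m-.115*u,'from slot',P((579,217))-.095*u,'post est',np.array([.466,.0377])+.095*u)
d=dict(np.load('pics/d2.npz'));h=lambda p:(188+p[0]/3-.33,140+p[1]/3-.33)
for z in(.188,.192,.196):print('side hole',ray(d,h((259,143)),z)[:2],'slot',ray(d,h((157,164)),z)[:2])
```

```text
slot [0.55585527 0.06483436] endL [0.56386279 0.10388617] endR [0.58527472 0.03737456] width 0.06987321066994842
plate yaw 17.844801052790828
hole from end [0.46471175 0.03662394] from slot [0.46510382 0.03674209] post est [0.55675144 0.06579226]
side hole [0.46177086 0.02964453] slot [0.55442481 0.06140345]
side hole [0.46188854 0.03464346] slot [0.55399649 0.06621522]
side hole [0.46200621 0.03964238] slot [0.55356817 0.071027  ]
```

Request:
drive_tool(
  steps="-0.0003 0.01 0.0017 0 0 0 0;-0.0003 0.02 0.0017 0 0 0 0;-0.0003 0.03 0.0017 0 0 0 0;-0.0003 0.038 0.0017 0 0 0 0;-0.0003 0.042 0.0017 0 0 0 0;-0.0003 0.044 0.0017 0 0 0 0;-0.0003 0.044 0.0017 0 0 0 0;-0.0003 0.044 0.0017 0 0 0 0",
)

```text
time_s: 13.3
tcp_pos: [0.5188, 0.0555, 0.1568]
orientation: [-1.336, 0.985, -0.985]
wrist_force: [0.6, -0.8, -2.4]
opening: 0.0096
```

Request:
drive_tool(
  steps="0 0.001 0 0 0 0 0;0 0.002 0 0 0 0 0;0 0.003 0 0 0 0 0;0 0.003 0 0 0 0 0",
)

```text
time_s: 13.63
tcp_pos: [0.5186, 0.0555, 0.1537]
orientation: [-1.336, 0.985, -0.985]
wrist_force: [0.1, 0.1, -1.2]
opening: 0.0098
```

Request:
drive_tool(
  steps="0 0.001 0 0 0 0 0;0 0.002 0 0 0 0 0;0 0.002 0 0 0 0 0",
)

```text
time_s: 13.88
tcp_pos: [0.5184, 0.0555, 0.1515]
orientation: [-1.337, 0.986, -0.985]
wrist_force: [0.0, 0.4, -2.2]
opening: 0.0097
```

Run:
```python
from h import *
to([.5185,.054,.14],-72.8);print(st()[0]['wrist_force'],st()[0]['moment'])
a=snap('side','d3');b=snap('wrist','w5')
x,y=proj(a,[.5185,.054,.14]).astype(int)
A=cv2.resize(a['color'][y-40:y+40,x-45:x+55],(500,400),interpolation=2)
B=cv2.resize(b['color'][60:240,196:316],(267,400),interpolation=2)
cv2.imwrite('pics/c5.png',np.hstack([A,B]));print(x-45,y-40)
```

```text
shift [ 0.0015  0.0115 -0.0003] turn [ 0.02  0.   -0.01] yaw -72.8
[ 0.02808174  0.38091965 -2.22871507] [ 0.03347797 -0.05148821  0.00816752]
208 165
```

View pics/c5.png

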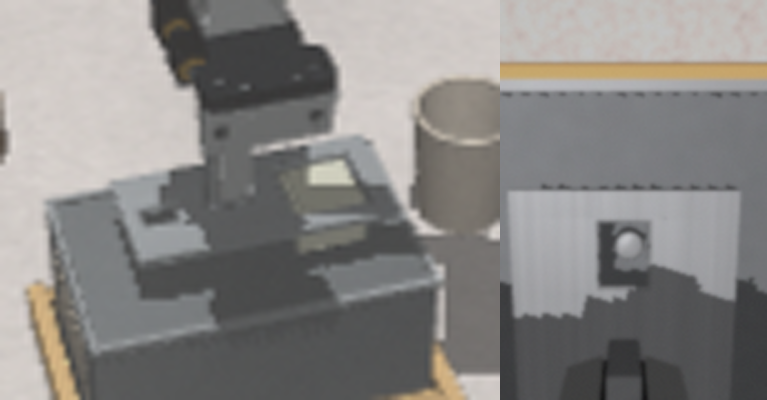

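The wrist view shows the post at (629,243) inside the slot, which is centred at (625,253). The side view shows the bung head filling the hole. I'll compute the remaining offset.

Run:
```python
from h import *
c=dict(np.load('pics/w5.npz'));f=lambda p:(196+(p[0]-500)/2.2222-.25,60+p[1]/2.2222-.25)
P=lambda p,z:ray(c,f(p),z)[:2]
u=np.array([np.cos(np.radians(17.2)),np.sin(np.radians(17.2))]);w=np.array([-u[1],u[0]])
print('plate w',np.linalg.norm(P((509,191),.145)-P((740,191),.145)))
m=(P((509,191),.145)+P((740,191),.145))/2; s=P((624.5,253),.145);p=P((629,243),.123)
for n,q in(('slot',s),('slot from end',m-.02*u)):print(n,q,'post-slot along u,w',(p-q)@u,(p-q)@w)
print(p)
d=dict(np.load('pics/d3.npz'));h=lambda q:(208+q[0]/5-.4,165+q[1]/5-.4)
print('side bung',ray(d,h((325,185)),.141)[:2])
```

```text
plate w 0.06935270396982945
slot [0.55841877 0.06728242] post-slot along u,w -0.0008221567204334654 -0.0016109072638507591
slot from end [0.55737722 0.06697706] post-slot along u,w 0.0002631076398313631 -0.0016271956306743733
[0.55810973 0.06550044]
side bung [0.46491697 0.03578905]
```

Request:
drive_tool(
  steps="0.0012 0 0 0 0 0 0;0.0012 0.001 0 0 0 0 0;0.0012 0.002 0 0 0 0 0;0.0012 0.003 0 0 0 0 0;0.0012 0.004 0 0 0 0 0;0.0012 0.005 0 0 0 0 0",
)

```text
time_s: 14.48
tcp_pos: [0.5189, 0.0543, 0.1465]
orientation: [-1.336, 0.985, -0.985]
wrist_force: [-1.0, -0.5, -1.8]
opening: 0.01
```

Request:
drive_tool(
  steps="0 0.001 0 0 0 0 0;0 0.002 0 0 0 0 0;0 0.003 0 0 0 0 0;0 0.004 0 0 0 0 0;0 0.005 0 0 0 0 0",
)

```text
time_s: 14.9
tcp_pos: [0.5189, 0.0543, 0.1416]
orientation: [-1.336, 0.985, -0.985]
wrist_force: [-0.1, 0.7, -1.9]
opening: 0.0094
```

Sliding freely (only the plate's weight shows); continue down.

Request:
drive_tool(
  steps="0 0.001 0 0 0 0 0;0 0.002 0 0 0 0 0;0 0.003 0 0 0 0 0;0 0.004 0 0 0 0 0;0 0.005 0 0 0 0 0",
)

```text
time_s: 15.32
tcp_pos: [0.5189, 0.0543, 0.1366]
orientation: [-1.336, 0.985, -0.985]
wrist_force: [1.4, 0.0, -2.3]
opening: 0.0097
```

Request:
drive_tool(
  steps="0 0.001 0 0 0 0 0;0 0.002 0 0 0 0 0;0 0.003 0 0 0 0 0;0 0.004 0 0 0 0 0;0 0.005 0 0 0 0 0",
)

```text
time_s: 15.73
tcp_pos: [0.5189, 0.0543, 0.1316]
orientation: [-1.336, 0.985, -0.985]
wrist_force: [-0.6, -0.0, -2.3]
opening: 0.0097
```

Request:
drive_tool(
  steps="0 0.001 0 0 0 0 0;0 0.002 0 0 0 0 0;0 0.003 0 0 0 0 0",
)

```text
time_s: 15.98
tcp_pos: [0.5189, 0.0543, 0.1286]
orientation: [-1.336, 0.985, -0.985]
wrist_force: [-0.6, 0.6, -2.3]
opening: 0.0097
```

Request:
drive_tool(
  steps="0 0.001 0 0 0 0 0;0 0.002 0 0 0 0 0",
)

```text
time_s: 16.15
tcp_pos: [0.5189, 0.0543, 0.1266]
orientation: [-1.336, 0.985, -0.985]
wrist_force: [1.6, -0.5, -1.9]
opening: 0.0098
```

Request:
drive_tool(
  steps="0 0.001 0 0 0 0 0;0 0.001 0 0 0 0 0",
)

```text
time_s: 16.32
tcp_pos: [0.5187, 0.0543, 0.1255]
orientation: [-1.337, 0.986, -0.985]
wrist_force: [-0.6, 0.3, -2.9]
opening: 0.0098
```

Request:
drive_tool(
  steps="0 0.001 0 0 0 0 0;0 0.001 0 0 0 0 0",
)

```text
time_s: 16.48
tcp_pos: [0.5188, 0.0543, 0.1246]
orientation: [-1.336, 0.985, -0.985]
wrist_force: [-1.1, 1.0, -2.0]
opening: 0.0097
```

Request:
drive_tool(
  steps="0 0.001 0 0 0 0 0;0 0.001 0 0 0 0 0",
)

```text
time_s: 16.65
tcp_pos: [0.5188, 0.0543, 0.1236]
orientation: [-1.336, 0.985, -0.985]
wrist_force: [-0.6, 0.5, -1.9]
opening: 0.0099
```

Request:
drive_tool(
  steps="0 0.001 0 0 0 0 0;0 0.001 0 0 0 0 0",
)

```text
time_s: 16.82
tcp_pos: [0.5188, 0.0543, 0.1225]
orientation: [-1.337, 0.985, -0.985]
wrist_force: [-0.8, -0.7, -3.0]
opening: 0.0097
```

Request:
drive_tool(
  steps="0 0.0007 0 0 0 0 0;0 0.0007 0 0 0 0 0",
)

```text
time_s: 16.98
tcp_pos: [0.5188, 0.0543, 0.1219]
orientation: [-1.336, 0.985, -0.985]
wrist_force: [-0.1, -0.1, -2.8]
opening: 0.0096
```

Request:
drive_tool(
  steps="0 0.0007 0 0 0 0 0;0 0.0007 0 0 0 0 0",
)

```text
time_s: 17.15
tcp_pos: [0.519, 0.0543, 0.1213]
orientation: [-1.336, 0.985, -0.985]
wrist_force: [-0.5, 0.8, -1.7]
opening: 0.0096
```

Request:
drive_tool(
  steps="0 0.0007 0 0 0 0 0;0 0.0007 0 0 0 0 0",
)

```text
time_s: 17.32
tcp_pos: [0.519, 0.0543, 0.1212]
orientation: [-1.336, 0.985, -0.985]
wrist_force: [-2.0, 0.4, 3.1]
opening: 0.0097
```

Contact on the tin (+5 N, tip stopped). Release and rise.

Request:
drive_tool(
  steps="0 0 0 0 0 0 0.04;0 0 0 0 0 0 0.04;0 0 0 0 0 0 0.04;0 0 0 0 0 0 0.04;0 -0.02 0 0 0 0 0.04;0 -0.05 0 0 0 0 0.04;0 -0.09 0 0 0 0 0.04;0 -0.13 0 0 0 0 0.04;0 -0.13 0 0 0 0 0.04",
)

```text
time_s: 18.07
tcp_pos: [0.5244, 0.0541, 0.2603]
orientation: [-1.327, 0.972, -0.996]
wrist_force: [1.2, 0.1, 0.8]
opening: 0.0398
```

Run:
```python
from h import *
a=snap('side','d4');b=snap('wrist','w6')
x,y=proj(a,[.5185,.054,.12]).astype(int)
A=cv2.resize(a['color'][y-40:y+40,x-45:x+55],(500,400),interpolation=2)
B=cv2.resize(b['color'][60:270,186:326],(267,400),interpolation=2)
cv2.imwrite('pics/c6.png',np.hstack([A,B]));print(x-45,y-40)
```

```text
208 171
```

View pics/c6.png

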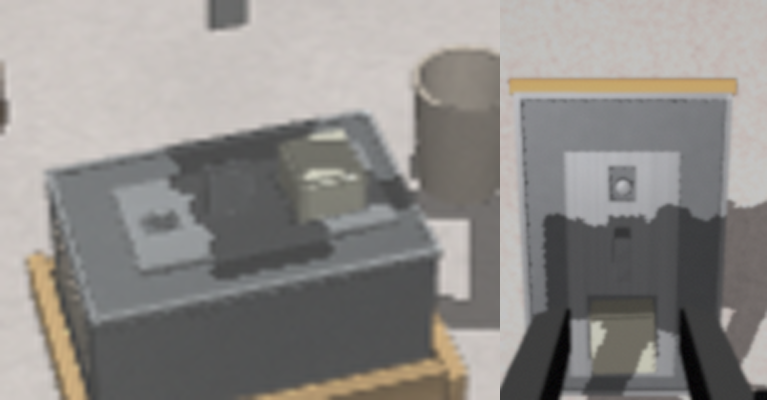

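The plate lies flat, with the bung head through the hole and the post at (622,185) in the slot. One numeric check, then hand in.

Run:
```python
from h import *
c=dict(np.load('pics/w6.npz'));k=400/210;f=lambda p:(186+(p[0]-500)/k-.25,60+p[1]/k-.25)
P=lambda p,z:ray(c,f(p),z)[:2]
u=np.array([np.cos(np.radians(17.2)),np.sin(np.radians(17.2))]);w=np.array([-u[1],u[0]])
a,b=P((565,153),.115),P((680,153),.115);print('width',np.linalg.norm(a-b),'yaw',np.degrees(np.arctan2(*(b-a)[::-1]))+90)
s=P((622,184),.115);p=P((622.5,186),.124);d=s-p;print('slot-post u,w',d@u,d@w,'hole',s-.095*u)
s=st()[0];print(s['wrist_force'].round(1),s['time_s'])
print(r.sign_off())
```

```text
width 0.0694664755181867 yaw 17.213693191579054
slot-post u,w 0.00010683919645893655 0.00029572897344701097 hole [0.46729415 0.03778088]
[ 0.5  0.2 -0.5] 18.1667
the job is handed in; nothing more can be done
None
```

The bung is screwed down past the bite to the next square position, and the lock plate is fitted over the bung and post. I handed the job in at about 18 s of the 72 s allowed; sign-off reports no verdict.

**Bung:** I turned it clockwise, re-centring the grip once on the way because my first grip was off-centre. The torque jumped to about 0.45 N m within the last 20° before the third square position, and I stopped there. The camera put the bung within about 1° of square with the tin (the limit is about 5°).

**Plate:** It slid down freely and met the tin with about 5 N; the limit is 25 N. The last picture shows it lying flat.

| Last check | Measured | Limit |
|---|---|---|
| Slot to post | under 1 mm | 8 mm |
| Hole to bung axis | about 1.3 mm | 5 mm |
| Plate direction against the tin's | 17.2° for both | – |

- **Disagreements:** The tin's direction measured between 16.2° and 18.1° in different views. Arm position readings drifted by 2–4 mm at times. Both are within the tolerances.
- **Not measured:** How far the bung went past the bite is known only to be less than about 20°. I drove clear of the cup, tape, tubs, scraper and green look-alike but did not measure them afterwards. The gripper was clear of everything at hand-in.

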